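# Wedge the sagging reel platform level

## Task

The hinged platform of the reel stand sags at its near edge. Take the tapered wedge (not the parallel packer), lay it on the steel pad with its thin end under the middle of that edge, and push it straight in until the platform sits level and snug against its two stops; stop as soon as it is firm, do not force it, then let go and leave the wedge there. Leave everything else on the bench where it is.

Things in the scene. Friction and masses are not known exactly. Their poses are not given: they have to be found in the camera images.
- stand: Fixed aluminium cradle of the reel stand, 235 long x 192 wide. Origin on the bench top right below the middle of the platform's near edge; x axis level, pointing into the stand, square to that edge (the way the wedge is pushed), y to the left along the edge, z up.
- pad_mid (a point): Point on the bench top below the middle of the steel support pad (stand x = -60, y = 0). Pad 220 (stand x, from -170 to +50) x 60; the wedge slides on it; rubber-backed, it yields 1 mm per 60 N. The pad's top is 2 to 9 above the bench, differing from run to run and not given, so how far the wedge must go (69 to 117 of its length past the edge) must be felt.
- stop (a point): Middle between the two steel stop posts with rubber-faced lips (stand x = 75, y = +-90, 50 high) that hold the platform's sides down when it is level.
- platform: Hinged platform, a 200 (x) x 160 (y) x 10 aluminium plate with a reel on two uprights, hinged along its far edge (its x = 200). Origin: middle of the underside of its near edge, 26 above the bench when level against the rubber stops (z axis vertical), 15.5 when sagging 0.052 rad as at the start. Near edge weighs 4 to 7 N. Reel: 115 high, 85 or more from the edge.
- wedge_head (a point): Centre of the upright grip block at the wedge's thick end: 28 (x) x 24 (y) x 56 tall, centre 28 above the wedge's underside; grip it across y from above, or push on its back face (x = -14). Its x axis points along the wedge to the thin end. The wedge starts flat on the bench left or right of the stand, the packer on the other side.
- wedge_tip (a point): Underside of the wedge's thin end, 139 ahead of the grip block's centre along x. There the wedge is 4 thick; its top rises 0.182 per unit of length back to 27 at the block's front face (125 long, 36 wide). White plastic, 0.14 to 0.26 kg, smooth (friction about 0.2); stays put when let go under load.
- wedge: The whole tapered wedge; origin on its underside below the grip block's centre; x to the thin end. Lifting the platform takes a push of about 3 to 8 N; once it meets its stops the push rises by about 3 to 4 N per mm. It is firm at a push of about 11 to 15 N (some 18 N between wedge and platform); over 32 N between them (a push of some 22 N) strains the stops.
- packer: Parallel packer, to be left alone: the same white plastic and the same grip block, but its 125 x 36 tongue is flat, 14 thick throughout. Origin below the grip block, x along the tongue.
- spool: Empty flanged reel lying flat, 100 across, 36 high; a bystander.
- jar: Small jar, 60 across, 75 high; a bystander.
- weight: Steel weight with a knob, 44 across, 56 high; a bystander.
- disc: Grey abrading wheel lying flat, 52 across, 13 high; a bystander.
- bobbin: Small bobbin, 28 across, 18 high; a bystander.
- driver: Screwdriver lying on the bench; a bystander.
There are look-alikes about, which are no part of the job. Leave any green look-alike of the wedge alone.

How it is judged:
By the outcome, as a careful person would: the job done as asked, in the order asked, and still so for the second after the job is handed in, with the robot touching nothing.
It also fails if it takes over 72 s, if anything falls off the work surface, if the arm or the gripper's body presses on something with over 40 N, if the wrist force passes 120 N, or if a joint passes its speed limit or range.

## Robot

A 6-joint arm with a two-finger parallel gripper is mounted at the origin on the work surface. World frame = base frame: x ahead of the robot, y to its left, z up, the work surface at z = 0. Lengths are in mm, angles in degrees, forces in N, time in s.
With the tool pointing down it reaches from about 350 to 850 mm from the base axis. Payload 8.1 kg.
Tool frame: the origin (TCP) lies at the centre of the arm's flange, where the gripper is bolted on; the fingertips stand 173 mm ahead of it and the grasp point (between the pads) lies 155 mm ahead of it; z points along the fingers, y is the line along which they close (so a half turn about z gives the same grasp; the last joint's range is limited). The gripper opens to 85 mm and grips with 20 to 120 N. Pads are 22 mm wide; open, the fingers measure 114 mm over their backs; the gripper's body (76 mm by 85 mm) begins 54 mm behind the grasp point. The pads swing forward as they close: fully open they stand 13 mm farther back than shut.
Start: joints at [68.904, 7.471, 85.268, -0, 87.261, -4.893], TCP at [167.406, 576.179, 404.692] pointing down, gripper open.
Joint ranges: [-169.43, 169.43], [-51.17, 129.36], [1.28, 143.12], [-76.62, 256.62], [0, 156.53], [-152.29, 152.29]. Speed limits (degrees/s): [136.94, 136.94, 159.86, 180, 180, 180].

## Interface

Orientations are given as [roll, pitch, yaw] about the fixed x, y, z axes, in that order (R = Rz(yaw) Ry(pitch) Rx(roll)).
In Python, from bench import * gives the robot as it stands.
- The arm moves only by the shell command python3 -m jog 'ROWS' [FORCE]. ROWS is text: rows parted by semicolons, each of 7 numbers parted by spaces: the shift along the tool's x, y, z scaled (see below), then the turn, a rotation vector about the tool's x, y, z scaled (see below), then the closure, from -1 (fully open) to 1 (shut). In form: tx ty tz wx wy wz hand; .... A call has 1 to 5 rows; each row shifts and turns the commanded pose from where the row before left it, along the tool's axes as they then stand; what a row does not reach is not made up. The controller multiplies each number of a shift by 0.1 m and each number of a turn by 60 degrees. A row lasts 1/8 s, in which the tool goes at most 62.5 mm and 10.7 degrees, less where a joint would pass 70% of its speed; a pose out of reach is approached as far as the arm can. A call with a number of a shift or a turn outside -1 to 1 is refused whole. A call with a gripper value outside its range is refused whole. The fingers move at their own pace and stop on an object; FORCE is the grip in N (left out, the last holds). Time passes only in rows, so rows that do not move let the fingers close. It gives the time, the measured TCP pose, the force, the opening and the grip force at its end, in the units of the state.
- sense(): the state, without advancing time (a new reading comes with each control period).
- snapshot(name): name is "scene" or "top"; returns a dict with "img" (420x560x3 uint8, red, green, blue), "fx", "fy", "cx", "cy" (pixels), "dist" ([k1, k2, p1, p2, k3] as OpenCV has them; the pictures are not rectified), "extrinsics" (4x4, takes a point from camera to world coordinates). Camera axes: x right, y down, z forward; pixel columns grow to the right and rows downward; lengths in mm; the calibration is good to about 2 mm. A picture is of the moment at which its call begins. There is no depth.
- hand_in(): hands the job in; it is judged then, once.
The state is a dict: "time": time; "joint_pos": joint angles; "qd": joint speeds; "joint_efforts": joint torques, N m; "tool_pos": TCP position; "tcp_rot": TCP orientation; "ft_force": force on the tool from outside, world axes, zero at the start; "wrist_torque": the same for the moment, N m; "finger_gap": finger opening in mm; "grip_force": force on a finger pad.
Only numpy, scipy, OpenCV 4.12 (cv2) and the standard library are available. Lean on these libraries where they do the work, as an engineer would, in place of code of your own. Each camera call takes 0.05 s, during which the arm holds its last target. There are 200 camera calls.

## Working session

There is one attempt and no reset: what is moved stays moved. The work goes in short steps, Python scripts to look and compute and a shell command to move; the robot and the scene stay as the last step left them, time stands still between calls to the robot, and variables do not carry over. Pictures are saved under pics/ and viewed, at most 10 in all, crops included, and the job is handed in when it is done.

```bash
ls; mkdir -p pics; python3 - <<'E'
from bench import *
import cv2
for n in("scene","top"):
    s=snapshot(n); cv2.imwrite(f"pics/{n}0.png",s["img"][:,:,::-1])
    print(n,s["fx"],s["cx"],s["cy"],s["dist"],s["extrinsics"])
print(sense())
E
```

```text
pics
scene 511.6205849419545 276.76662226687455 213.3594972304573 [0.05381332 0.         0.         0.         0.        ] [[ 1.77116465e-01  7.92281728e-01 -5.83883054e-01  1.30380983e+03]
 [ 9.84172353e-01 -1.39035257e-01  1.09881652e-01 -1.38244998e+02]
 [ 5.87689417e-03 -5.94103409e-01 -8.04367206e-01  1.11304864e+03]
 [ 0.00000000e+00  0.00000000e+00  0.00000000e+00  1.00000000e+00]]
top 508.80942269122494 284.57227481513024 204.59360293783737 [0.03114707 0.         0.         0.         0.        ] [[-9.25968270e-03 -9.96171217e-01  8.69319535e-02  4.15782029e+02]
 [-9.99955066e-01  9.40116335e-03  1.21821379e-03 -3.89343298e+00]
 [-2.03081101e-03 -8.69167670e-02 -9.96213507e-01  1.62003030e+03]
 [ 0.00000000e+00  0.00000000e+00  0.00000000e+00  1.00000000e+00]]
{'time': 0.1, 'joint_pos': array([ 6.89042758e+01,  7.51104694e+00,  8.53224646e+01, -7.32563545e-05,
        8.72614904e+01, -4.88991915e+00]), 'qd': array([-0.03237297, -0.13196143, -0.13954541, -0.00736299,  0.05362405,
        0.02741972]), 'joint_efforts': array([ 5.77993342e-04, -5.70953321e+01, -5.01940084e+01, -2.76385072e-04,
        8.20785906e-03,  1.73907762e-05]), 'tool_pos': array([167.3272455 , 575.98537846, 403.75182999]), 'tcp_rot': array([-1.79905338e+02, -8.02521853e-03,  1.63794192e+02]), 'ft_force': array([ 0.27616113,  0.48142504, -0.71495979]), 'wrist_torque': array([-0.00114853,  0.02876029, -0.04123914]), 'grip_force': 0.0, 'finger_gap': 85.33539618574854}
```

View pics/scene0.png

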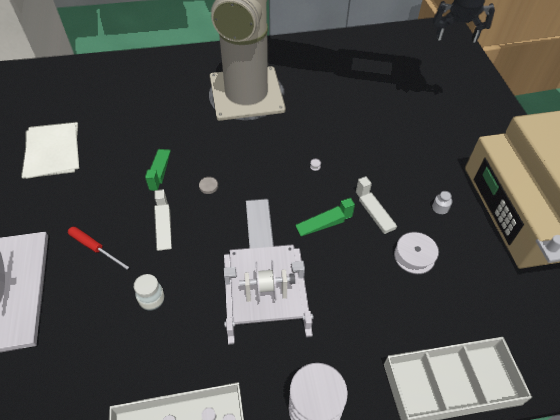

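View pics/top0.png

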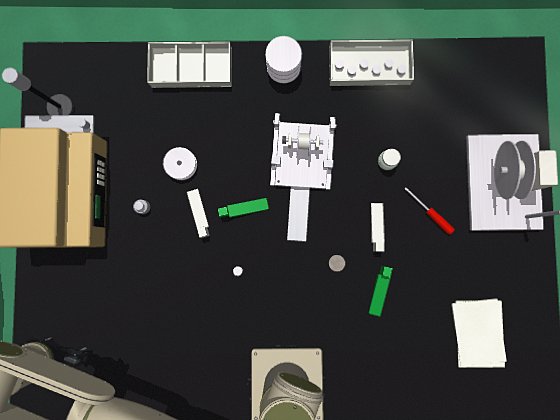

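The scene view shows the stand at (265,285) with the pad at (259,222). There are four candidates:
- White bars at scene (163,222) / top (377,228) and scene (377,207) / top (198,214).
- Green look-alikes at scene (158,170) and (325,220), which are excluded.

A close crop of both white bars should show which one tapers.

```bash
python3 - <<'E'
import cv2,numpy as np
a=cv2.imread("pics/scene0.png");t=cv2.imread("pics/top0.png")
r=lambda i,x,y:cv2.resize(i[y:y+76,x:x+80],(400,300) if 0 else (316,300),interpolation=cv2.INTER_CUBIC)
cv2.imwrite("pics/c.png",np.vstack([np.hstack([r(a,125,182),r(a,340,166)]),np.hstack([r(t,340,190),r(t,165,176)])])[:600])
E
```

```text
(no output)
```

View pics/c.png

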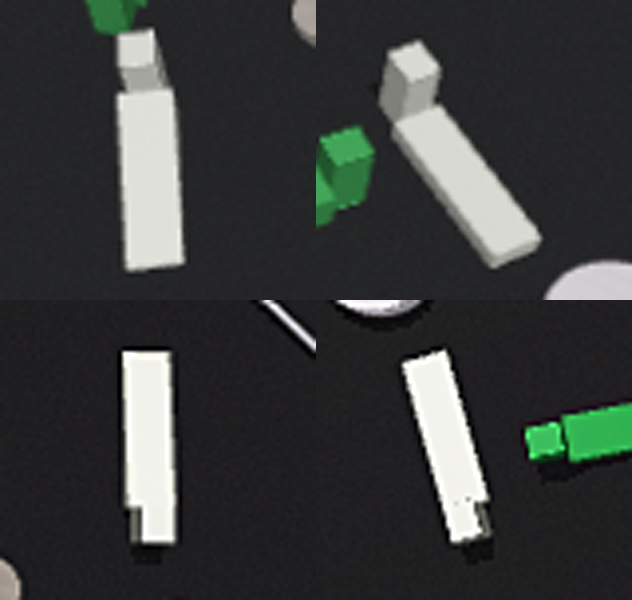

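The bar at scene (163,222) / top (377,228) has hardly any front face at its far end (crop 155,267), so it is the tapered wedge. The other bar has the same thickness throughout, so it is the packer. Next I measure the wedge and the stand.

```bash
cat > h.py <<'E'
import numpy as np,cv2
from bench import *
def ray(s,uv,z):
    K=np.array([[s["fx"],0,s["cx"]],[0,s["fy"],s["cy"]],[0,0,1]])
    n=cv2.undistortPoints(np.float64(uv).reshape(-1,1,2),K,np.float64(s["dist"])).reshape(-1,2)
    E=np.array(s["extrinsics"]);d=np.c_[n,np.ones(len(n))]@E[:3,:3].T;o=E[:3,3]
    return o+d*((z-o[2])/d[:,2])[:,None]
E
python3 - <<'E'
from h import *
np.set_printoptions(suppress=True,precision=1)
t=snapshot("top");s=snapshot("scene")
print("tip top",ray(t,[[370.9,202.7],[383.5,202.7]],4).mean(0)," scene",ray(s,[[164.2,249.6]],2))
print("block top rear (top)",ray(t,[[376,251.6],[384.3,251.6]],56).mean(0)," centre scene",ray(s,[[159.7,194.4]],56))
g=t["img"].min(2)
m=(g>110).astype(np.uint8)
def big(m,box):
    x,y,w,h=box;k=np.zeros_like(m);k[y:y+h,x:x+w]=m[y:y+h,x:x+w]
    c=max(cv2.findContours(k,0,cv2.CHAIN_APPROX_NONE)[0],key=cv2.contourArea);return c
c=big(m,(362,195,30,62));r=cv2.boxPoints(cv2.minAreaRect(c));print("wedge box",r)
rows=np.arange(196,236);L=[];R=[]
for y in rows:
    xs=np.where(m[y,275:325])[0]+275;L.append(xs.min()-.5);R.append(xs.max()+.5)
mid=(np.array(L)+R)/2;p=np.polyfit(rows,mid,1)
q=[[np.polyval(p,196),196],[np.polyval(p,236),236]];w=ray(t,q,5)
print("pad mid line",w,"width",np.mean(np.array(R)-L),"yaw",np.degrees(np.arctan2(*(w[0]-w[1])[1::-1])),np.std(mid-np.polyval(p,rows)))
for x in (288,293,298,303):print(x,[int(v) for v in g[225:246,x]])
print("plate"); 
for x in (275,282,288,297,310,325):print(x,[int(v) for v in g[178:196,x]])
# gripper-view: scene pad near end
gs=s["img"].min(2)
for x in (252,258,265):print(x,[int(v) for v in gs[194:208,x]])
E
python3 - <<'E'
import cv2
a=cv2.imread("pics/top0.png")[110:250,250:350];b=cv2.imread("pics/scene0.png")[190:345,210:325]
import numpy as np
a=cv2.resize(a,(400,560),interpolation=2);b=cv2.resize(b,(400,539),interpolation=2);b=np.vstack([b,b[:21]])
cv2.imwrite("pics/st.png",np.hstack([a,b]))
E
```

```text
tip top [ 560.1 -297.     4. ]  scene [[ 560.9 -290.1    2. ]]
block top rear (top) [ 405.3 -292.7   56. ]  centre scene [[ 422.3 -286.    56. ]]
wedge box [[370.3 203. ]
 [382.7 202.6]
 [384.4 250.9]
 [372.1 251.4]]
pad mid line [[583.8 -48.5   5. ]
 [456.5 -38.3   5. ]] width 19.1 yaw -4.570744306796487 0.2502344116783151
288 [186, 255, 255, 254, 252, 249, 248, 247, 246, 244, 241, 241, 239, 243, 255, 69, 19, 27, 30, 28, 31]
293 [229, 227, 226, 226, 227, 226, 226, 225, 226, 225, 224, 225, 226, 230, 250, 93, 19, 27, 28, 28, 31]
298 [225, 225, 225, 225, 225, 224, 226, 224, 224, 225, 224, 224, 223, 225, 237, 193, 52, 20, 27, 29, 29]
303 [229, 229, 230, 230, 229, 229, 229, 229, 229, 230, 230, 230, 227, 227, 232, 254, 71, 13, 27, 28, 28]
plate
275 [127, 124, 194, 193, 191, 194, 255, 84, 17, 29, 31, 32, 29, 31, 32, 31, 28, 30]
282 [235, 235, 235, 235, 235, 238, 254, 168, 34, 11, 13, 32, 32, 31, 30, 30, 28, 30]
288 [238, 238, 238, 237, 236, 239, 246, 236, 54, 0, 10, 27, 29, 29, 25, 24, 23, 25]
297 [240, 240, 241, 241, 241, 240, 241, 251, 188, 117, 117, 102, 241, 232, 229, 228, 229, 229]
310 [240, 241, 240, 241, 241, 242, 242, 246, 255, 114, 14, 8, 10, 23, 21, 24, 16, 16]
325 [242, 241, 240, 240, 239, 243, 192, 185, 204, 221, 88, 3, 23, 29, 30, 30, 31, 32]
252 [36, 35, 37, 38, 37, 62, 140, 193, 193, 193, 193, 193, 193, 193]
258 [39, 36, 37, 37, 34, 91, 184, 189, 189, 189, 189, 189, 189, 189]
265 [35, 37, 37, 36, 60, 139, 190, 189, 190, 189, 189, 188, 188, 188]
```

View pics/st.png

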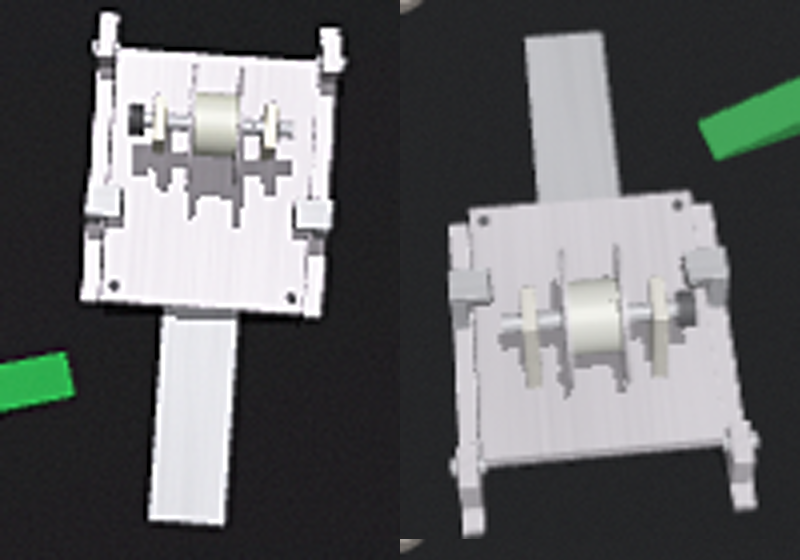

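The wedge's grip block is at about (421,-289) with a heading of about -2°. The pad's heading is -4.6°. I start the transfer while getting the remaining stand numbers.

```bash
python3 -m jog '0 0 0 0 0 -0.118 -1; 0 0 0 0 0 -0.118 -1; -0.31 -0.52 0 0 0 0 -1; -0.31 -0.52 0 0 0 0 -1; -0.31 -0.52 0 0 0 0 -1'
python3 -m jog '-0.31 -0.52 0 0 0 0 -1; -0.31 -0.52 0 0 0 0 -1; -0.31 -0.52 0 0 0 0 -1; -0.31 -0.52 0 0 0 0 -1; -0.31 -0.52 0 0 0 0 -1'
python3 - <<'E'
from h import *
np.set_printoptions(suppress=True,precision=1)
t=snapshot("top");s=snapshot("scene")
print("pad near end",ray(t,[[297.5,240.2]],5),"scene",ray(s,[[256.8,199.6],[261.3,245.9]],5), "top edge mid",ray(t,[[296.7,234]],5))
print("plate near edge",ray(t,[[274.6,184.6],[325.4,187.7]],25))
print("plate near edge scene",ray(s,[[210+470/3.478-400/3.478,190+206/3.478],[210+290/3.478,190+192/3.478]],25))
E
```

```text
time: 0.82
tool_pos: [255.2, 415.4, 404.4]
tcp_rot: [-180.0, 0.0, 178.0]
ft_force: [1.5, -0.7, 0.8]
finger_gap: 85.4
grip_force: 0.0
time: 1.45
tool_pos: [400.8, 149.7, 404.8]
tcp_rot: [180.0, 0.0, 178.0]
ft_force: [0.9, 0.0, 0.5]
finger_gap: 85.1
grip_force: 0.0
pad near end [[443.2 -41.8   5. ]] scene [[443.8 -32.6   5. ]
 [595.  -44.5   5. ]] top edge mid [[462.8 -39.5   5. ]]
plate near edge [[ 618.6   29.    25. ]
 [ 607.2 -131.2   25. ]]
plate near edge scene [[ 603.9 -124.8   25. ]
 [ 619.7   34.    25. ]]
```

```bash
python3 -m jog '-0.043 -0.55 0 0 0 0 -1; -0.043 -0.55 0 0 0 0 -1; -0.043 -0.55 0 0 0 0 -1; -0.043 -0.55 0 0 0 0 -1; -0.043 -0.55 0 0 0 0 -1'
python3 -m jog '-0.043 -0.55 0 0 0 0 -0.3; -0.043 -0.55 0 0 0 0 -0.3; -0.043 -0.55 0 0 0 0 -0.3;0 0 0.5 0 0 0 -0.3;0 0 0.5 0 0 0 -0.3'
python3 -m jog '0 0 0.1 0 0 0 -0.3;0 0 0 0 0 0 -0.3'
python3 - <<'E'
from h import *
for n,(x,y,w,h) in dict(scene=(110,120,140,150),top=(320,170,140,150)).items():
    s=snapshot(n)["img"][y:y+h,x:x+w,::-1];cv2.imwrite(f"pics/g_{n}.png",s)
cv2.imwrite("pics/g.png",cv2.resize(np.hstack([cv2.imread("pics/g_scene.png"),cv2.imread("pics/g_top.png")]),(784,420),interpolation=2))
E
```

```text
time: 2.17
tool_pos: [411.9, -125.1, 404.8]
tcp_rot: [180.0, 0.0, 178.0]
ft_force: [1.1, -0.3, 0.1]
finger_gap: 85.9
grip_force: 0.0
time: 2.8
tool_pos: [419.4, -289.8, 303.8]
tcp_rot: [-180.0, 0.1, 177.9]
ft_force: [0.2, 0.5, -1.4]
finger_gap: 55.6
grip_force: 0.0
time: 3.05
tool_pos: [419.4, -288.9, 295.1]
tcp_rot: [180.0, -0.0, 178.0]
ft_force: [0.5, -0.1, 0.7]
finger_gap: 55.6
grip_force: 0.0
```

View pics/g.png

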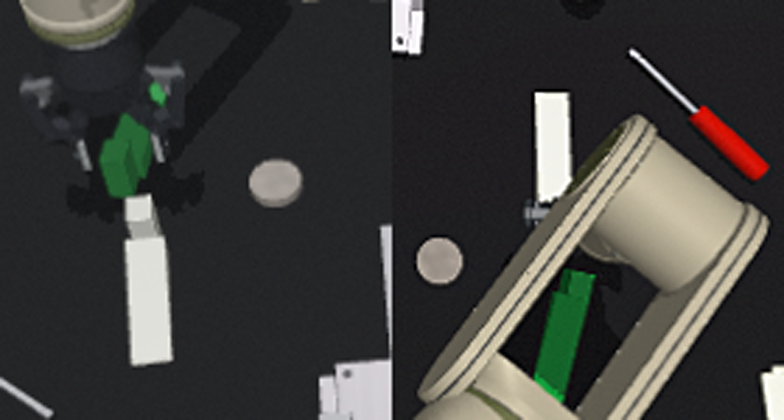

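The fingers straddle the block line: the tips are at crop (85,165) and (161,157), and the block is at (139,210). I descend and grip.

```bash
python3 -m jog '0 0 0.4 0 0 0 -0.3;0 0 0.4 0 0 0 -0.3;0 0 0.12 0 0 0 -0.3;0 0 0 0 0 0 -0.3;0 0 0 0 0 0 -0.3' 40
python3 -m jog '0 0 0 0 0 0 0.2;0 0 0 0 0 0 0.6;0 0 0 0 0 0 1;0 0 0 0 0 0 1;0 0 0 0 0 0 1'
python3 -m jog '0 0 0 0 0 0 1;0 0 0 0 0 0 1;0 0 0 0 0 0 1'
```

```text
time: 3.78
tool_pos: [420.1, -290.1, 205.1]
tcp_rot: [-179.9, 0.2, 178.0]
ft_force: [-0.8, 0.1, 0.0]
finger_gap: 55.6
grip_force: 0.0
time: 4.4
tool_pos: [419.6, -289.7, 204.0]
tcp_rot: [-179.9, 0.1, 178.0]
ft_force: [-0.6, 0.8, 6.5]
finger_gap: 23.3
grip_force: 41.7
time: 4.78
tool_pos: [419.6, -289.8, 203.9]
tcp_rot: [-179.9, 0.1, 178.0]
ft_force: [0.2, 0.6, 7.0]
finger_gap: 23.4
grip_force: 41.7
```

```bash
python3 -m jog '0 0 -0.3 0 0 0 1;0 0 -0.3 0 0 0.042 1;-0.02 0.3 0 0 0 0 1;-0.02 0.5 0 0 0 0 1;-0.02 0.5 0 0 0 0 1'
python3 -m jog '-0.02 0.5 0 0 0 0 1;-0.015 0.5 0 0 0 0 1;0 0.26 0 0 0 0 1;0 0 0 0 0 0 1;0 0 0 0 0 0 1'
python3 - <<'E'
from h import *
for n,(x,y,w,h) in dict(scene=(190,150,140,150),top=(230,130,140,150)).items():
    s=snapshot(n)["img"];cv2.imwrite(f"pics/h_{n}.png",s[:,:,::-1]);cv2.imwrite("pics/h_"+n+"c.png",s[y:y+h,x:x+w,::-1])
cv2.imwrite("pics/h.png",cv2.resize(np.hstack([cv2.imread("pics/h_scenec.png"),cv2.imread("pics/h_topc.png")]),(784,420),interpolation=2))
E
```

```text
time: 5.4
tool_pos: [435.2, -159.1, 262.6]
tcp_rot: [180.0, -0.0, 175.4]
ft_force: [0.7, 0.0, -1.9]
finger_gap: 23.5
grip_force: 40.7
time: 6.02
tool_pos: [448.8, -35.2, 262.6]
tcp_rot: [-180.0, -0.0, 175.5]
ft_force: [0.9, -0.4, -2.5]
finger_gap: 23.3
grip_force: 40.6
```

View pics/h.png

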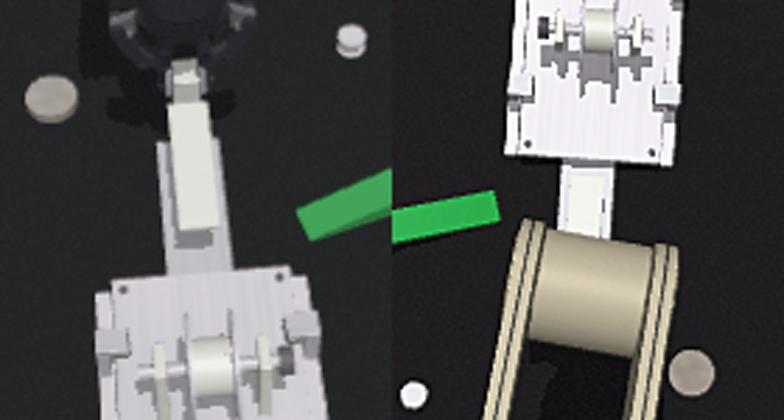

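The wedge is aligned over the pad. Its tip is at scene crop (198,228) and top crop (589,170). I compute the lateral offset.

```bash
python3 - <<'E'
from h import *
np.set_printoptions(suppress=True,precision=1)
t=snapshot("top");s=snapshot("scene")
p=sense();print(p["tool_pos"])
o=np.array([612.5,-48.3]);a=np.radians(-4.5);R=np.array([[np.cos(a),np.sin(a)],[-np.sin(a),np.cos(a)]])
A=ray(s,[[260.4,231.1]],59);B=ray(t,[[300.1,190.4]],62)
print(A,B)
for q in (A,B,(A+B)/2):print((q[0,:2]-o)@R.T)
print("tcp in stand",(p["tool_pos"][:2]-o)@R.T)
E
```

```text
[448.9 -35.8 262.6]
[[585.8 -44.3  59. ]] [[595.2 -50.2  62. ]]
[-26.9   1.9]
[-17.1  -3.3]
[-22.   -0.7]
tcp in stand [-164.1   -0.3]
```

```bash
python3 -m jog '0 0 0.3 0 0 0 1;0 0 0.15 0 0 0 1;0 0 0 0 0 0 1;0 0 0 0 0 0 1;0 0 0 0 0 0 1'
for i in 1 2 3; do python3 -m jog '0 0 0.01 0 0 0 1;0 0 0 0 0 0 1'; done
```

```text
time: 6.85
tool_pos: [449.5, -35.0, 218.7]
tcp_rot: [-180.0, 0.1, 175.4]
ft_force: [0.2, 0.3, -1.5]
finger_gap: 23.1
grip_force: 40.6
time: 7.1
tool_pos: [449.0, -34.9, 216.9]
tcp_rot: [-180.0, 0.0, 175.4]
ft_force: [0.1, 0.2, -1.6]
finger_gap: 23.3
grip_force: 40.6
time: 7.35
tool_pos: [448.9, -34.9, 215.6]
tcp_rot: [180.0, -0.0, 175.4]
ft_force: [0.4, -0.1, -2.5]
finger_gap: 23.6
grip_force: 40.6
time: 7.6
tool_pos: [448.9, -34.9, 214.6]
tcp_rot: [-180.0, -0.0, 175.4]
ft_force: [0.4, -0.1, -1.2]
finger_gap: 23.1
grip_force: 40.6
```

```bash
for i in 1 2 3 4; do python3 -m jog '0 0 0.01 0 0 0 1;0 0 0 0 0 0 1;0 0 0 0 0 0 1' | grep -E 'tool|ft'; done
```

```text
tool_pos: [449.0, -34.9, 213.7]
ft_force: [0.3, 1.3, -1.6]
tool_pos: [448.9, -34.9, 212.7]
ft_force: [-0.3, -0.4, -1.4]
tool_pos: [448.9, -34.9, 211.7]
ft_force: [0.4, 0.7, -2.2]
tool_pos: [448.9, -34.9, 210.7]
ft_force: [-0.7, 0.6, -1.8]
```

```bash
for i in 1 2 3; do python3 -m jog '0 0 0.01 0 0 0 1;0 0 0 0 0 0 1;0 0 0 0 0 0 1' | grep -E 'tool|ft'; done
```

```text
tool_pos: [448.9, -34.9, 209.7]
ft_force: [0.5, 0.3, -2.2]
tool_pos: [448.9, -34.9, 208.6]
ft_force: [-0.0, -0.9, -2.2]
tool_pos: [449.0, -34.9, 207.8]
ft_force: [-0.8, 0.5, -1.7]
```

```bash
for i in 1 2 3; do python3 -m jog '0 0 0.005 0 0 0 1;0 0 0 0 0 0 1;0 0 0 0 0 0 1' | grep -E 'tool|ft'; done
```

```text
tool_pos: [449.1, -34.9, 207.5]
ft_force: [-1.5, -0.3, 3.3]
tool_pos: [449.2, -35.0, 207.4]
ft_force: [-2.2, -0.3, 8.1]
tool_pos: [449.4, -35.0, 207.3]
ft_force: [-5.2, 0.6, 11.5]
```

Pad contact came at TCP z of about 207.6, so the pad top is about 3.5 mm above the bench. I open and regrip so the wedge sits flat and unloaded.

```bash
python3 -m jog '0 0 0 0 0 0 -0.3;0 0 0 0 0 0 -0.3;0 0 -0.006 0 0 0 -0.3;0 0 0 0 0 0 -0.3;0 0 0 0 0 0 -0.3' 30
python3 -m jog '0 0 0 0 0 0 0.4;0 0 0 0 0 0 1;0 0 0 0 0 0 1;0 0 0 0 0 0 1;0 0 0 0 0 0 1' | tail -5
python3 -m jog '0 0 -0.004 0 0 0 1;0 0 0 0 0 0 1;0 0 0 0 0 0 1' | tail -5
```

```text
time: 11.98
tool_pos: [448.9, -34.9, 206.7]
tcp_rot: [180.0, -0.0, 175.4]
ft_force: [-0.0, -0.5, -0.1]
finger_gap: 55.4
grip_force: 0.0
tool_pos: [449.0, -34.9, 206.9]
tcp_rot: [-180.0, 0.0, 175.4]
ft_force: [-0.1, 0.1, 1.7]
finger_gap: 23.4
grip_force: 32.6
tool_pos: [448.8, -34.9, 207.0]
tcp_rot: [180.0, -0.0, 175.4]
ft_force: [0.4, -0.6, -1.6]
finger_gap: 23.3
grip_force: 32.3
```

```bash
python3 -m jog '0 0 0.002 0 0 0 1;-0.1 0 0 0 0 0 1;-0.1 0 0 0 0 0 1;-0.1 0 0 0 0 0 1;-0.1 0 0 0 0 0 1' | grep -E 'tool|ft'
for i in 1 2 3; do python3 -m jog '-0.04 0 0 0 0 0 1;-0.04 0 0 0 0 0 1;0 0 0 0 0 0 1;0 0 0 0 0 0 1' | grep -E 'tool|ft'; done
```

```text
tool_pos: [489.6, -38.2, 206.9]
ft_force: [-0.7, -0.3, 0.2]
tool_pos: [496.7, -38.7, 206.9]
ft_force: [-0.1, 0.1, -1.0]
tool_pos: [504.8, -39.4, 207.0]
ft_force: [0.1, -1.4, -1.5]
tool_pos: [512.8, -40.0, 206.9]
ft_force: [0.7, -0.5, -1.7]
```

```bash
for i in 1 2 3 4 5; do python3 -m jog '-0.03 0 0 0 0 0 1;-0.03 0 0 0 0 0 1;0 0 0 0 0 0 1;0 0 0 0 0 0 1' | grep -E 'tool|ft|rot'; done
```

```text
tool_pos: [518.6, -40.5, 206.9]
tcp_rot: [180.0, -0.0, 175.4]
ft_force: [-1.9, 0.8, -0.9]
tool_pos: [524.2, -40.9, 206.8]
tcp_rot: [180.0, -0.1, 175.4]
ft_force: [-6.3, 0.7, 2.0]
tool_pos: [530.2, -41.4, 206.8]
tcp_rot: [180.0, -0.1, 175.4]
ft_force: [-4.8, 0.1, 1.7]
tool_pos: [536.2, -41.8, 206.8]
tcp_rot: [180.0, -0.1, 175.4]
ft_force: [-5.8, -0.1, 2.7]
tool_pos: [542.2, -42.3, 206.8]
tcp_rot: [180.0, -0.1, 175.4]
ft_force: [-5.1, -0.3, 2.1]
```

```bash
for i in 1 2 3; do python3 -m jog '-0.03 0 0 0 0 0 1;-0.03 0 0 0 0 0 1;0 0 0 0 0 0 1;0 0 0 0 0 0 1' | grep -E 'tool|ft'; done
for i in 1 2 3 4; do python3 -m jog '-0.02 0 0 0 0 0 1;0 0 0 0 0 0 1;0 0 0 0 0 0 1' | grep -E 'tool|ft'; done
```

```text
tool_pos: [548.2, -42.8, 206.8]
ft_force: [-5.5, 0.4, 1.7]
tool_pos: [554.2, -43.3, 206.8]
ft_force: [-5.3, 0.9, 2.3]
tool_pos: [560.1, -43.8, 206.8]
ft_force: [-5.8, 0.1, 1.8]
tool_pos: [562.0, -43.9, 206.8]
ft_force: [-6.6, -0.1, 3.1]
tool_pos: [564.0, -44.1, 206.8]
ft_force: [-6.7, 1.2, 3.9]
tool_pos: [566.0, -44.2, 206.8]
ft_force: [-6.4, 0.5, 3.0]
tool_pos: [568.0, -44.4, 206.8]
ft_force: [-6.7, 1.1, 3.6]
```

```bash
for i in 1 2 3 4 5; do python3 -m jog '-0.01 0 0 0 0 0 1;0 0 0 0 0 0 1;0 0 0 0 0 0 1' | grep -E 'tool|ft'; done
```

```text
tool_pos: [568.9, -44.5, 206.8]
ft_force: [-7.2, 0.3, 3.5]
tool_pos: [569.9, -44.5, 206.8]
ft_force: [-7.4, 0.8, 3.8]
tool_pos: [570.9, -44.6, 206.8]
ft_force: [-6.9, 1.9, 3.3]
tool_pos: [571.9, -44.7, 206.8]
ft_force: [-8.0, 0.2, 4.1]
tool_pos: [572.9, -44.8, 206.8]
ft_force: [-6.9, 1.5, 4.0]
```

```bash
for i in 1 2 3 4; do python3 -m jog '-0.01 0 0 0 0 0 1;0 0 0 0 0 0 1;0 0 0 0 0 0 1' | grep -E 'tool|ft'; done
```

```text
tool_pos: [573.9, -44.8, 206.8]
ft_force: [-7.9, 0.1, 3.4]
tool_pos: [574.9, -44.9, 206.8]
ft_force: [-8.6, 0.7, 3.7]
tool_pos: [575.9, -45.0, 206.8]
ft_force: [-6.6, 1.2, 3.7]
tool_pos: [576.8, -45.1, 206.7]
ft_force: [-7.8, 1.3, 3.8]
```

```bash
for i in 1 2 3; do python3 -m jog '-0.01 0 0 0 0 0 1;0 0 0 0 0 0 1;0 0 0 0 0 0 1' | grep -E 'tool|ft';python3 -c "
from bench import *
print(sense()['ft_force'])"; done
```

```text
tool_pos: [577.5, -45.1, 206.7]
ft_force: [-9.7, 0.1, 5.8]
[-9.71973655  0.14456311  5.82725718]
tool_pos: [578.3, -45.2, 206.6]
ft_force: [-12.0, 0.3, 7.4]
[-11.9935645    0.32924055   7.40019275]
tool_pos: [579.0, -45.2, 206.5]
ft_force: [-14.9, 1.1, 9.0]
[-14.89176954   1.08392569   9.03801269]
```

The push rose from 7.5 to 15 N over about 2 mm, so the platform is firm against its stops. I let go now and retreat straight up.

```bash
python3 -m jog '0 0 0 0 0 0 0.2;0 0 0 0 0 0 -0.3;0 0 0 0 0 0 -0.3;0 0 0 0 0 0 -0.3;0 0 0 0 0 0 -0.3'
python3 -m jog '0 0 -0.1 0 0 0 -0.3;0 0 -0.3 0 0 0 -0.3;0 0 -0.5 0 0 0 -0.3;0 0 -0.5 0 0 0 -0.3;0.3 0 -0.3 0 0 0 -0.3'
python3 -m jog '0.5 0 0 0 0 0 -0.3;0.4 0 0 0 0 0 -0.3;0 0 0 0 0 0 -0.3'
python3 - <<'E'
from h import *
for n,(x,y,w,h) in dict(scene=(190,190,140,150),top=(230,110,140,150)).items():
    s=snapshot(n)["img"];cv2.imwrite("pics/k_"+n+"c.png",s[y:y+h,x:x+w,::-1])
cv2.imwrite("pics/k.png",cv2.resize(np.hstack([cv2.imread("pics/k_scenec.png"),cv2.imread("pics/k_topc.png")]),(784,420),interpolation=2))
E
```

```text
time: 25.72
tool_pos: [580.6, -45.4, 207.0]
tcp_rot: [-180.0, 0.0, 175.4]
ft_force: [0.5, -0.2, 0.2]
finger_gap: 55.2
grip_force: 0.0
time: 26.35
tool_pos: [551.5, -43.2, 381.4]
tcp_rot: [-180.0, 0.3, 175.4]
ft_force: [-0.4, 0.2, -0.1]
finger_gap: 55.7
grip_force: 0.0
time: 26.72
tool_pos: [458.9, -35.6, 377.5]
tcp_rot: [-180.0, 0.0, 175.4]
ft_force: [0.3, -0.4, -0.1]
finger_gap: 55.4
grip_force: 0.0
```

View pics/k.png

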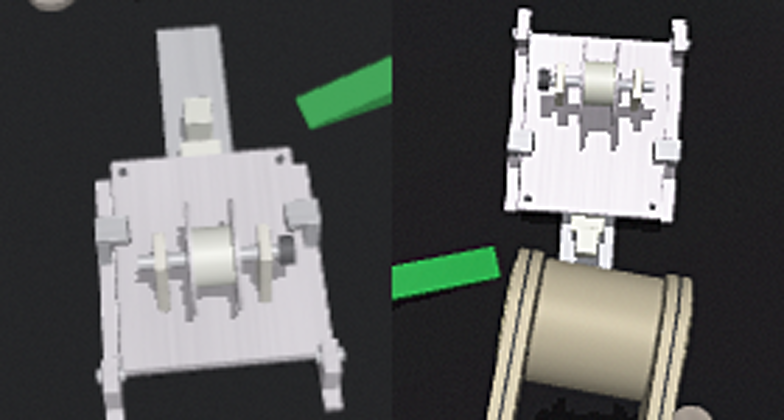

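The wedge stands centred under the edge, with its block at scene crop (198,117). The platform is level under the stops and the arm is clear.

```bash
python3 -c "
from bench import *
print(hand_in())"
```

```text
the job is handed in; nothing more can be done
None
```

I pushed the wedge straight in under the middle of the platform's near edge until the push rose to about 15 N against the stops, then let go, and handed the job in at about 27 s with the arm clear; the verdict was not shown.

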